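# Hang a draining basket on the stand, raise it to the mark and lock the cam lever

## Task

Hang the little wire basket with the washed lime by its handle on the hook of the draining stand and let go of it; keep the lime in the basket. Then take the upright grip of the stand's open cam lever, slide the clamp up the post with it until the clamp's top edge is level with the black mark ring on the post, and there, still holding it at that height, swing the lever fully closed - do not lock it at any other height. Finish while still holding the lever grip, without letting go, so that I can check the height first, and leave the things standing around alone.

Things in the scene. Friction and masses are not known exactly. Their poses are not given: they have to be found in the camera images.
- stand: Draining stand, firmly fixed: light wood board 130 (x) by 226 mm (y, from -175 to +51), 18 mm high, flat steel dish on it, upright steel post 18 mm thick, 298 mm high. A black clamp block (36 x 40, 40 mm high, aluminium rims) slides on the post and carries a hook and a cam lever. Origin: post axis at worktop height; z up; the hook points along its -y.
- clamp (a joint): Height of the sliding clamp in m: 0 on its rubber bumper (clamp_top then 154 mm above the worktop), growing upward to 0.125. Starts at 0 to 0.03. Lever open: it stays where it is when empty, but sinks slowly to the bumper when the basket hangs on it and nobody holds it; raising it then takes about 10 N. Lever closed: clamped fast.
- clamp_top (a point): Point on the post's axis at the clamp's top edge (upper face of its top rim), 42 mm above its lower edge: the edge to bring level with the mark ring.
- mark_ring (a point): Centre of the black length mark round the steel post, a thin flush ring 5 mm high, above the clamp, 215 to 245 mm above the worktop. It does not stop the clamp. The clamp is right when clamp_top is at this height.
- hook_saddle (a point): Lowest place of the hook, on top of its 8 mm round wire, 112 mm from the post's axis along the stand's -y. Between clamp and saddle the wire runs 8 mm higher; 19 mm beyond the saddle it ends in an upturned tip whose top is 17 mm above this point. The basket's handle shall rest here. It moves up and down with the clamp.
- lever_pivot (a point): The upright pivot pin of the cam lever on the clamp, at mid-height of the lever's bar, 23.5 mm from the post's axis along the stand's -x. Its axis is vertical.
- lever_grip (a point): Where to take the cam lever: on the axis of its upright black round grip, 16 mm thick, 70 mm from the pivot pin, 30 mm above the mid-height of the lever's steel bar. Free grip from 23 mm below to 20 mm above this point; then a 23 mm wide mushroom top, ending 32 mm above it. Lifting here lifts the clamp.
- lever (a joint): Cam lever's angle about its vertical pin in rad: 0 = closed at its stop, pointing along the stand's +y; opens to 1.4 (counter-clockwise from above), then pointing nearly along the stand's -x. Starts at 1.2 to 1.4. Swings freely down to about 0.6, then the cam bites the post and it takes up to 9 N at the grip to the stop. Stays where it is left.
- basket: Loose round steel wire basket, 0.2 kg: foot 68 mm, rim 84 mm wide, 50 mm high. A 6 mm wire handle rises from two sides of the rim, in the basket's x-z plane, as an arch pointed over the middle (opening 75 mm wide, 45 mm high). On its peak a round wooden grip, 18 mm thick, from 103 to 141 mm above the underside. Origin: centre of the underside; z up.
- bail_top (a point): Underside of the peak of the basket's wire handle, 95 mm above its underside: it comes to rest on the hook's saddle, the arch crossing the hook wire (basket x along or against the stand's x).
- basket_grip (a point): Middle of the basket's wooden grip, 123 mm above its underside, on its axis.
- basket_inside (a point): Point inside the basket on its axis, 25 mm above the underside.
- lime: A green lime, 57 x 46 x 45 mm, lying loose in the basket; the origin is at its side that was underneath when made and turns with it.
- salt_shaker: Bystander: glass salt shaker, 44 mm wide and 90 mm high, right of the stand and behind. Origin: centre of its underside.
- mug: Bystander: dark and cream mug, 86 mm wide, 121 mm with its handle, 99 mm high, left of the stand. Origin: centre of its underside.
- tuna_tin: Bystander: flat round tin, 86 mm wide and 40 mm high, at the left in front. Origin: centre of its underside.
- garlic: Bystander: garlic bulb, 56 mm, at the right. Origin: centre of its underside.
Not all that is in view belongs to the job. Leave any purple or yellow look-alike of the basket alone. What is meant by the lime is not yellow, and is the larger of those in its own colour.

How it is judged:
By the outcome, as a careful person would: the job done as asked, in the order asked, and still so for the second after the job is handed in, while the arm keeps its last pose, push and grip.
It also fails if it takes over 59 s, if anything falls off the work surface, if the arm or the gripper's body presses on something with over 40 N, if the wrist force passes 120 N, or if a joint passes its speed limit or range.

## Robot

A 6-joint arm with a two-finger parallel gripper is mounted at the origin on a cart in front of the work surface, level with it; the furniture and walls round the work are solid. World frame = base frame: x ahead of the robot, y to its left, z up, the work surface at z = 0. Lengths are in mm, angles in rad, forces in N, time in s.
With the tool pointing down it reaches from about 300 to 775 mm from the base axis. Payload 14.6 kg.
Tool frame: the origin (TCP) lies between the finger pads, 19 mm behind the fingertips; this is the grasp point; z points along the fingers, y is the line along which they close (so a half turn about z gives the same grasp; the last joint's range is limited). The gripper opens to 85 mm and grips with 20 to 120 N. Pads are 22 mm wide; open, the fingers measure 114 mm over their backs; the gripper's body (76 mm by 85 mm) begins 54 mm behind the grasp point. The pads swing forward as they close: fully open they stand 13 mm farther back than shut.
Start: joints at [1.072, 0.3, 1.521, -0, 1.321, -0.067], TCP at [230.175, 499.509, 249.981] pointing down, gripper open.
Joint ranges: [-3.03, 3.03], [-0.79, 2.21], [0.23, 2.52], [-1.04, 4.18], [0, 3.07], [-2.55, 2.55]. Speed limits (rad/s): [2.22, 2.22, 2.57, 3.14, 3.14, 3.14].

## Interface

Orientations are given as a unit quaternion [w, x, y, z].
In Python, from rig import bot gives the robot as it stands. Calls block until the motion is done:
- bot.move_to(position, orientation): joint-space move of the TCP to a pose.
- bot.servo_line(position, attitude=None, speed=150, until_force=None): straight line of the TCP; attitude=None keeps the orientation; speed is the mean speed in mm/s. With until_force (N) it stops when the force on the tool has changed by that much, and returns True; else False.
- bot.move_joints(angles): joint-space move.
- bot.move_gripper(opening, grip_force=None): finger opening in mm; grip_force is the grip in N (None keeps the last); returns when the fingers have stopped.
- bot.dwell(seconds).
- bot.ik(position, orientation): joint angles nearest the present ones, or None.
- bot.read_state(): the state.
- bot.read_camera(name): name is "scene" or "top" or "wrist"; returns a dict with "image" (400x640x3 uint8, blue, green, red), "depth" (400x640 float32, mm along the optical axis (not along the pixel's ray), 0 where there is no reading), "fovy" (degrees; the focal length in pixels is half the picture's height over the tangent of half this angle, whatever the lens; pixels are square), "cx", "cy" (the principal point, pixels), "eye" and "attitude" of the camera in the world; the wrist camera has in their place "mount" (4x4, takes a point from camera to tool coordinates, whose origin is the TCP and whose axes are the flange's). Camera axes: x right, y down, z forward; pixel columns grow to the right and rows downward; lengths in mm; the calibration is good to about 2 mm. A picture is of the moment at which its call begins: read the wrist's pose just before it.
A pose or a line that the arm cannot do raises bot.MotionError and nothing moves.
- bot.finish_job(): hands the job in; it is judged then, once.
The state is a dict: "clock": time; "joint_positions": joint angles; "qvel": joint speeds; "effort": joint torques, N m; "ee_pos": TCP position; "tool_rot": TCP orientation; "ft_force": force on the tool from outside, world axes, zero at the start; "moment": the same for the moment, N m; "grip_width": finger opening in mm; "grip_force": force on a finger pad.
Only numpy, scipy, OpenCV 4.12 (cv2) and the standard library are available. Lean on these libraries where they do the work, as an engineer would, in place of code of your own. Each camera call takes 0.05 s, during which the arm holds its last target. There are 200 camera calls.

## Working session

There is one attempt and no reset: what is moved stays moved. The work goes in short steps, each a Python script; the robot and the scene stay as the last script left them, time stands still between calls to the robot, and variables do not carry over. Pictures are saved under pics/ and viewed, at most 11 in all, crops included, and the job is handed in when it is done.

```bash
ls; mkdir -p pics; cat > h.py <<'E'
import numpy as np, cv2, pickle
from scipy.spatial.transform import Rotation as R
from rig import bot
def rot(q): return R.from_quat([q[1],q[2],q[3],q[0]]).as_matrix()
def quat(M):
    x=R.from_matrix(M).as_quat(); return [x[3],x[0],x[1],x[2]]
def cam(name):
    s=bot.read_state(); c=dict(bot.read_camera(name))
    c['f']=200/np.tan(np.radians(c['fovy'])/2)
    if 'mount' in c:
        T=np.eye(4);T[:3,:3]=rot(s['tool_rot']);T[:3,3]=s['ee_pos'];T=T@np.array(c['mount']);c['Rm']=T[:3,:3];c['o']=T[:3,3]
    else:
        a=np.array(c['attitude']); c['Rm']=a if a.shape==(3,3) else rot(a); c['o']=np.array(c['eye'])
    return c
def ray(c,u,v):
    d=c['Rm']@np.array([(u-c['cx'])/c['f'],(v-c['cy'])/c['f'],1.]); return c['o'],d
def onz(c,u,v,z):
    o,d=ray(c,u,v); return o+d*(z-o[2])/d[2]
def dep(c,u,v):
    o,d=ray(c,u,v); return o+d*c['depth'][int(v),int(u)]
def proj(c,p):
    q=c['Rm'].T@(np.array(p)-c['o']); return q[:2]/q[2]*c['f']+[c['cx'],c['cy']]
def tri(*cuv):
    A=0;b=0
    for c,u,v in cuv:
        o,d=ray(c,u,v); d=d/np.linalg.norm(d); P=np.eye(3)-np.outer(d,d); A=A+P; b=b+P@o
    return np.linalg.solve(A,b)
def cloud(c):
    v,u=np.mgrid[:400,:640]; d=c['depth']
    p=np.stack([(u-c['cx'])/c['f']*d,(v-c['cy'])/c['f']*d,d],-1)
    return p@c['Rm'].T+c['o']
E
python3 - <<'E'
from h import *
for n in("scene","top","wrist"):
    c=cam(n); pickle.dump(c,open(f'{n}0.pkl','wb')); cv2.imwrite(f'pics/{n}0.png',c['image'])
    print(n,c['fovy'],c['cx'],c['cy'],c['o'],c['Rm'][:,2])
E
```

```text
pics
scene 50.74657277061187 315.9848674898055 199.04780201601312 [ -27.10001029 -848.94494262  634.19232668] [ 0.51465521  0.70160321 -0.49283157]
top 51.016061893690114 321.98610178542197 200.01124147869194 [ 482.91668575  -91.93740626 1161.06271986] [ 0.06811817  0.01614487 -0.99754662]
wrist 59.15974138421391 318.9059695839267 200.0578367341732 [168.03826234 527.56758242 372.81488134] [ 0.24344841 -0.11399752 -0.96319128]
```

View pics/scene0.png

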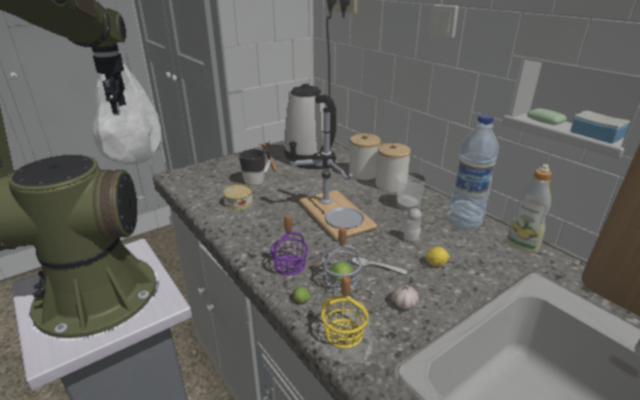

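View pics/top0.png

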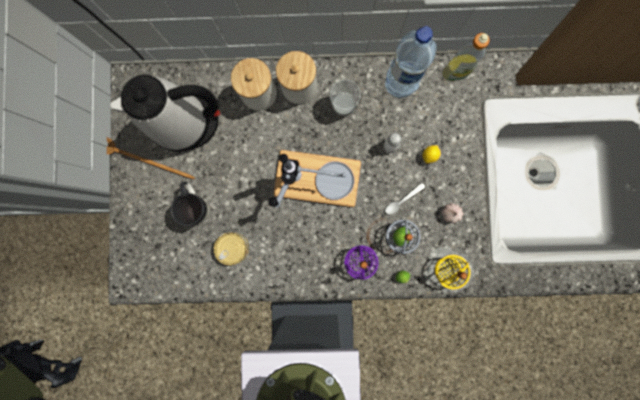

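The scene picture shows three baskets: purple (290,258), steel with a green lime inside (343,265) and yellow (345,325). The top picture shows them at (361,263), (402,237) and (452,271). There are two green fruits in the top picture, one inside the steel basket (402,237) and a smaller loose one (403,277). The steel basket and the lime inside it fit the description. The stand is at (290,168) in the top picture. I'll confirm this with a wrist close-up.

```bash
python3 - <<'E'
from h import *
c=pickle.load(open('top0.pkl','rb')); s=pickle.load(open('scene0.pkl','rb'))
w=pickle.load(open('wrist0.pkl','rb')); print('mount',np.array(w['mount']).round(3).tolist(), bot.read_state()['tool_rot'])
for n,cc in(('top',c),('scene',s)):
    hsv=cv2.cvtColor(cc['image'],cv2.COLOR_BGR2HSV)
    for nm,lo,hi in(('green',(35,100,40),(60,255,255)),('wood',(3,110,60),(14,255,220))):
        m=cv2.inRange(hsv,lo,hi); k,l,st,ce=cv2.connectedComponentsWithStats(m)
        for i in range(1,k):
            if st[i,4]>12:
                u,v=ce[i]; print(n,nm,ce[i].round(1),st[i].tolist(),dep(cc,round(u),round(v)).round())
for uv in((290,162),(283,202),(278,160),(360,160),(354,206),(277,200),(335,180)): print(uv,dep(c,*uv).round(), onz(c,*uv,18).round())
def up(I,x0,y0,x1,y1,k): return cv2.resize(I[y0:y1,x0:x1],None,fx=k,fy=k,interpolation=cv2.INTER_CUBIC)
a=up(s['image'],255,80,405,240,2.5); b=up(c['image'],250,140,450,300,2)
H=max(a.shape[0],b.shape[0]); 
o=np.zeros((H,a.shape[1]+b.shape[1],3),np.uint8);o[:a.shape[0],:a.shape[1]]=a;o[:b.shape[0],a.shape[1]:]=b
cv2.imwrite('pics/crop1.png',o); print(o.shape)
E
```

```text
mount [[-0.001, -0.963, -0.269, 68.176], [1.0, -0.001, -0.001, -0.479], [0.0, -0.269, 0.963, -123.338], [0.0, 0.0, 0.0, 1.0]] [-9.67231782e-05  2.14209204e-01  9.76787700e-01 -4.43492890e-04]
top green [399.3 235.9] [393, 227, 13, 19, 180] [ 458. -274.   49.]
top green [402.3 276.6] [396, 271, 14, 12, 142] [ 350. -281.   35.]
top wood [479.3  41.9] [473, 33, 17, 16, 71] [ 902. -448.  216.]
top wood [216.9 113.2] [214, 110, 6, 7, 17] [803. 205.  48.]
top wood [111.1 143.5] [109, 141, 5, 6, 14] [735. 514.  10.]
top wood [408.6 236.7] [406, 234, 6, 6, 28] [ 457. -283.  145.]
top wood [363.3 264.4] [360, 261, 8, 7, 37] [ 395. -170.  142.]
top wood [462.6 275.4] [459, 273, 8, 6, 33] [ 363. -409.  141.]
scene green [341.5 267.5] [332, 262, 20, 11, 147] [ 451. -290.   44.]
scene green [301.1 294.1] [294, 287, 16, 15, 176] [ 342. -292.   29.]
scene wood [538.5 175.8] [535, 174, 8, 5, 19] [ 891. -453.  204.]
scene wood [241.7 202.4] [239, 201, 6, 4, 15] [428. 136.  23.]
scene wood [288.  222.2] [286, 216, 5, 14, 62] [ 388. -178.  130.]
scene wood [342.9 234.5] [340, 229, 6, 14, 53] [ 454. -289.  133.]
scene wood [345.9 284.9] [343, 277, 7, 18, 99] [ 357. -414.  131.]
(290, 162) [643.  -2. 173.] [668.  12.  18.]
(283, 202) [559.  35.   2.] [558.  33.  18.]
(278, 160) [628.  12. 295.] [675.  45.  18.]
(360, 160) [ 671. -182.   -0.] [ 668. -181.   18.]
(354, 206) [ 543. -161.    2.] [ 542. -160.   18.]
(277, 200) [554.  32. 160.] [564.  50.  18.]
(335, 180) [ 615. -111.   19.] [ 615. -111.   18.]
(400, 775, 3)
```

View pics/crop1.png

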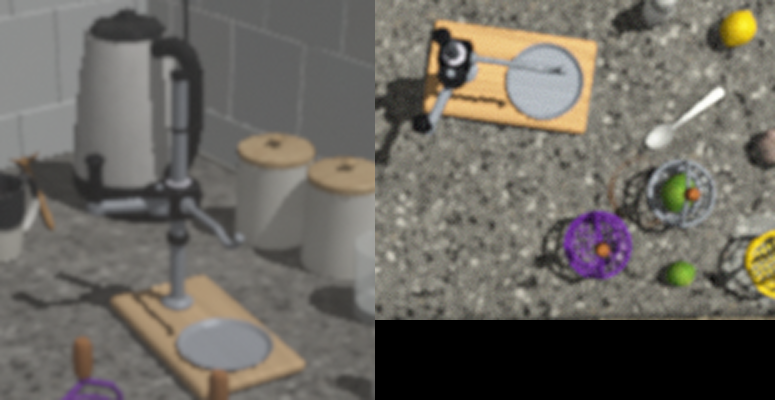

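The crop confirms it: the steel basket in the middle holds the larger lime, with its wooden grip at crop (692,195). The stand's ring is at crop (180,130), the hook points right in the top view and the lever grip is at crop (423,123). Next I'll take wrist close-ups.

```bash
cat >> h.py <<'E'
MT=np.array(pickle.load(open('wrist0.pkl','rb'))['mount'])
def look(eye,target,up=(0,0,1)):
    eye=np.array(eye,float); z=np.array(target,float)-eye; z/=np.linalg.norm(z)
    x=np.cross(z,up); x/=np.linalg.norm(x); Rc=np.stack([x,np.cross(z,x),z],1)
    Rt=Rc@MT[:3,:3].T; u,_,v=np.linalg.svd(Rt); Rt=u@v
    return (eye-Rt@MT[:3,3]).tolist(), quat(Rt)
def down(yaw):  # tool down, tool x at yaw
    c,s=np.cos(yaw),np.sin(yaw); return quat(np.array([[c,s,0],[s,-c,0],[0,0,-1.]]))
def snap(n):
    c=cam('wrist'); pickle.dump(c,open(n+'.pkl','wb')); cv2.imwrite(f'pics/{n}.png',c['image']); return c
E
python3 - <<'E'
from h import *
V={'stA':((350,-40,330),(620,-5,190)),'stB':((360,-130,300),(620,-5,190)),'stC':((340,60,330),(620,-5,190)),'bkA':((400,-290,390),(456,-285,90)),'bkB':((330,-190,300),(456,-285,80))}
for n,(e,t) in V.items():
    for roll in (1,-1):
        p,q=look(e,t,(0,0,roll)); print(n,roll,np.round(p),bot.ik(p,q))
E
```

```text
stA 1 [456. -27. 238.] [-0.38040797 -0.06596584  2.47692224  2.38215578  0.76588858 -1.0836288 ]
stA -1 [486. -22. 296.] [-0.2470199  -0.20622433  2.11400412  0.57538203  0.51853421 -2.34691238]
stB 1 [465. -80. 221.] [-0.71066036  0.22905202  2.31406479  1.86654361  1.26530146 -0.99995112]
stB -1 [486. -69. 282.] None
stC 1 [446.  35. 241.] [ 0.20518276 -0.05273784  2.47423425  3.78406499  0.76130005 -1.98522971]
stC -1 [474.  29. 299.] [ 0.09947884 -0.22544892  2.13057097 -0.54746142  0.47998863 -0.85435128]
bkA 1 [ 393. -291.  249.] [-0.88288014  0.02976619  1.89414858  0.44962543  0.99536453  0.39261745]
bkA -1 [ 457. -284.  261.] [-0.60151819  0.30102763  1.49515581 -0.05576862  1.41303236 -2.25171932]
bkB 1 [ 372. -223.  170.] [-0.60754126 -0.10984109  2.41979405  3.59491804  0.06947225 -2.00006889]
bkB -1 [ 415. -254.  208.] [-0.61935787  0.04451196  1.9597385  -0.01236049  0.78751844 -1.53801238]
```

```bash
python3 - <<'E'
from h import *
V={'stC':((340,60,330),(620,-5,190)),'stA':((350,-40,330),(620,-5,190)),'bkA':((400,-290,390),(456,-285,90)),'bkB':((330,-190,300),(456,-285,80))}
for n,(e,t) in V.items():
    bot.move_to(*look(e,t,(0,0,-1))); bot.dwell(.15); snap(n)
print(bot.read_state()['clock'])
I=[cv2.rotate(cv2.imread(f'pics/{n}.png'),cv2.ROTATE_180) for n in V]
cv2.imwrite('pics/st.png',cv2.resize(np.hstack(I[:2])[:, :],(800,250)))
cv2.imwrite('pics/st2.png',np.hstack([I[0][:,120:520],I[1][:,120:520]]))
cv2.imwrite('pics/bk2.png',np.hstack([I[2][:,120:520],I[3][:,120:520]]))
E
```

```text
5.975
```

View pics/st2.png

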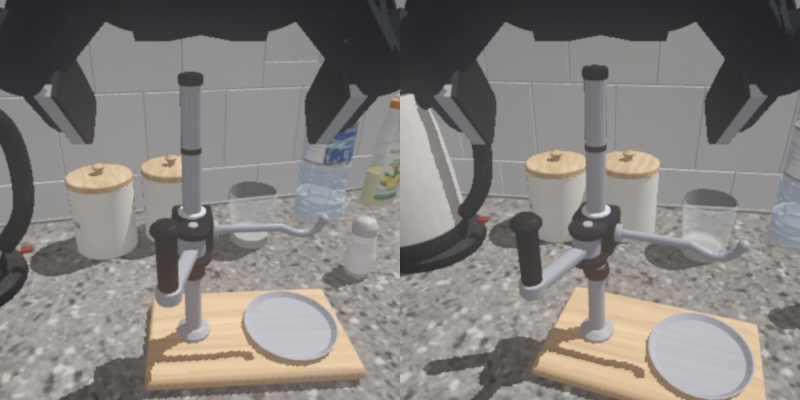

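View pics/bk2.png

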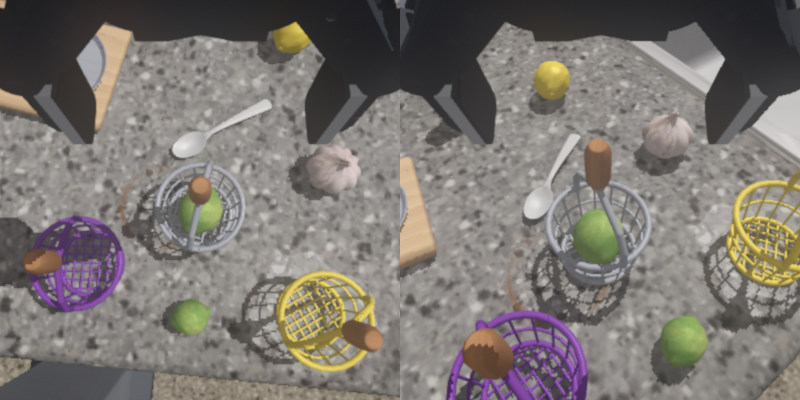

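The stand views show the ring at (191,151) and (596,149), the clamp's top rim near (191,213) and (597,213), the hook's tip at right and the lever grip at left. The basket views show the handle feet at (208,166) and (194,247), so the arch runs nearly along world x. Now the triangulation.

```bash
python3 - <<'E'
from h import *
C={n:pickle.load(open(n+'.pkl','rb')) for n in('stC','stA','bkA','bkB')}
S=pickle.load(open('scene0.pkl','rb'));T=pickle.load(open('top0.pkl','rb'))
def px(x,y,sec): return 639-((x-400 if sec else x)+120),399-y
def t(n,a,b,pair):
    A,B=pair; ua=px(*a,0);ub=px(*b,1); P=tri((C[A],*ua),(C[B],*ub))
    print(n,P.round(1),'err',(proj(C[A],P)-ua).round(1),(proj(C[B],P)-ub).round(1),'depth',dep(C[A],*ua).round(),dep(C[B],*ub).round(),'scene',proj(S,P).round(1)); return P
st=('stC','stA')
t('ring',(191,151),(596,149),st)
t('top cap',(190,76),(595,70),st)
t('rimtop c',(191.5,212),(597,213),st)
t('saddle',(302,234),(706,257),st); t('tip',(324,219),(743,246),st)
t('levtop',(166,229),(526,222),st); t('levgripbottom',(168,290),(532,280),st)
t('base',(193,330),(597,330),st)
# basket
r={}
for n in('bkA','bkB'):
    hsv=cv2.cvtColor(C[n]['image'],cv2.COLOR_BGR2HSV); m=cv2.inRange(hsv,(3,110,40),(14,255,220)); k,l,s,ce=cv2.connectedComponentsWithStats(m)
    for i in range(1,k):
        if s[i,4]>100: print(n,ce[i],s[i].tolist(), (639-ce[i][0]-120).round(),(399-ce[i][1]).round())
        if s[i,4]>100 and n not in r or 0: pass
        if s[i,4]>100 and abs(639-ce[i][0]-120-200)<20: r[n]=ce[i]
print(r)
if len(r)==2:
    P=tri((C['bkA'],*r['bkA']),(C['bkB'],*r['bkB'])); print('grip',P,[proj(C[n],P)-r[n] for n in r])
f1=onz(C['bkA'],*px(208,166,0),50);f2=onz(C['bkA'],*px(194,247,0),50); print('feet',f1,f2,np.linalg.norm(f1-f2),(f1+f2)/2,np.degrees(np.arctan2(*(f1-f2)[1::-1])))
e=[onz(C['bkA'],*px(x,y,0),50)for x,y in((157,207),(244,207))]; print('rim lr',e)
z=[cv2.resize(cv2.rotate(C[n]['image'],cv2.ROTATE_180)[y0:y0+100,x0:x0+100],(400,400),interpolation=cv2.INTER_CUBIC) for n,x0,y0 in(('stC',260,140),('stA',265,140))]
cv2.imwrite('pics/z1.png',np.hstack(z))
E
```

```text
ring [6.336e+02 6.000e-01 2.305e+02] err [-0.1 -0.5] [-0.   0.5] depth [622.   3. 235.] [624.  -1. 233.] scene [327.  132.5]
top cap [632.7   1.  294.2] err [-0.  -0.2] [0.  0.2] depth [623.   3. 296.] [622.  -1. 295.] scene [326.9 109.5]
rimtop c [6.356e+02 2.000e-01 1.674e+02] err [-0.2 -1. ] [0.  1.1] depth [623.   3. 175.] [623.  -1. 173.] scene [327.4 154. ]
saddle [591.3 -95.2 157. ] err [0.  0.1] [-0.  -0.1] depth [ 609. -106.  145.] [ 612. -100.  142.] scene [336.5 173.8]
tip [ 608.  -127.4  159.5] err [-0.  -0.2] [0.  0.3] depth [ 606. -126.  161.] [ 605. -127.  161.] scene [349.6 175.7]
levtop [546.3  36.4 206.4] err [0.  0.3] [ 0.  -0.3] depth [539.  37. 210.] [539.  34. 211.] scene [292.9 144.2]
levgripbottom [546.8  37.2 154.5] err [0.3 1.6] [ 0.1 -1.6] depth [539.  38. 160.] [539.  34. 163.] scene [293.4 161.8]
base [6.34e+02 5.00e-01 1.45e+01] err [0. 0.] [ 0. -0.] depth [623.   3.  26.] [623.  -1.  27.] scene [326.4 202. ]
bkA [150.72413793  60.28965517] [138, 49, 35, 26, 435] 368.0 339.0
bkA [477.5398773  137.08435583] [459, 126, 37, 23, 652] 41.0 262.0
bkA [318.71090047 213.85781991] [310, 206, 18, 16, 211] 200.0 185.0
bkB [431.62672557  45.32192159] [407, 21, 50, 50, 1811] 87.0 354.0
bkB [ 69.024 251.432] [62, 246, 17, 12, 125] 450.0 148.0
bkB [321.38461538 253.27218935] [312, 248, 19, 12, 169] 198.0 146.0
{'bkA': array([318.71090047, 213.85781991]), 'bkB': array([321.38461538, 253.27218935])}
grip [ 457.41160756 -283.95272421  138.70316437] [array([-0.01784803, -0.02372642]), array([0.03321712, 0.00867715])]
feet [ 497.98148237 -288.07345122   50.        ] [ 416.64355249 -281.64670279   50.        ] 81.59143297017714 [ 457.31251743 -284.86007701   50.        ] -4.517721763845517
rim lr [array([ 452.04492498, -241.94185841,   50.        ]), array([ 459.74528921, -326.75548655,   50.        ])]
```

View pics/z1.png

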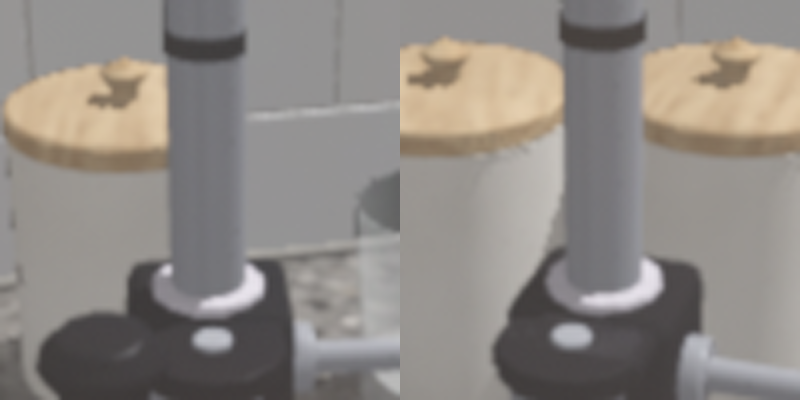

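The wrist zooms show the ring at (207,47) and (602,33), and the silver top rim round the post centred at (209,285) and (605,282). Next I'll get subpixel heights and the stand's yaw from the hook's point cloud and the board.

```bash
python3 - <<'E'
from h import *
C={n:pickle.load(open(n+'.pkl','rb')) for n in('stC','stA')}
T=pickle.load(open('top0.pkl','rb'))
for n,c in C.items():
    P=cloud(c); ok=c['depth']>0
    x,y,z=P[...,0],P[...,1],P[...,2]
    m=ok&(z>110)&(z<200)&(x>560)&(x<680)&(y<-45)&(y>-150)
    q=P[m]; A=np.polyfit(q[:,1],q[:,0],1); print(n,'hook N',m.sum(),'x=a y+b',A.round(3),'yaw',np.degrees(np.arctan(-A[0])).round(2),'x at y=0')
    for y0 in range(-140,-40,10):
        s=q[(q[:,1]>=y0)&(q[:,1]<y0+10)]
        if len(s): print('  ',y0,len(s),'x',np.median(s[:,0]).round(1),'ztop',np.percentile(s[:,2],95).round(1))
    m=ok&(z>60)&(z<110)&(x>590)&(x<660)&(abs(y)<30); q=P[m]; print(' post low',len(q),np.median(q,0).round(1),np.percentile(q[:,0],5))
    m=ok&(z>250)&(z<285)&(x>590)&(x<660)&(abs(y)<30); q=P[m]; print(' post up',len(q),np.median(q,0).round(1),np.percentile(q[:,0],5), q[:,1].min(),q[:,1].max())
    m=ok&(z>190)&(z<225)&(x>520)&(x<575)&(y>5)&(y<60); q=P[m]; print(' lever top',len(q),q.min(0).round(1),q.max(0).round(1),np.median(q,0).round(1))
    m=ok&(z>165)&(z<185)&(x>520)&(x<575)&(y>5)&(y<60); q=P[m]; print(' lever grip',len(q),q.min(0).round(1),q.max(0).round(1),np.median(q,0).round(1))
    # profile along post
    g=cv2.cvtColor(c['image'],cv2.COLOR_BGR2GRAY); g=cv2.rotate(g,cv2.ROTATE_180).astype(float)
    x0=312 if n=='stC' else 316
    print(' prof',[(i,int(g[i,x0-2:x0+3].mean())) for i in list(range(146,160))+list(range(200,224))])
# board by top
hsv=cv2.cvtColor(T['image'],cv2.COLOR_BGR2HSV); m=cv2.inRange(hsv,(8,70,90),(25,255,255)); m[:140]=0;m[215:]=0;m[:,:262]=0;m[:,370:]=0
m=cv2.morphologyEx(m,cv2.MORPH_CLOSE,np.ones((9,9)))
cn=max(cv2.findContours(m,0,2)[0],key=cv2.contourArea); r=cv2.minAreaRect(cn); b=cv2.boxPoints(r)
print(r,[onz(T,*p,18)[:2].round(1) for p in b])
E
```

```text
stC hook N 782 x=a y+b [1.70000e-01 6.29192e+02] yaw -9.65 x at y=0
   -140 13 x 606.3 ztop 163.8
   -130 147 x 607.5 ztop 163.5
   -120 93 x 609.5 ztop 150.7
   -110 76 x 611.1 ztop 148.3
   -100 82 x 612.7 ztop 152.6
   -90 83 x 614.3 ztop 155.3
   -80 85 x 616.2 ztop 155.4
   -70 82 x 617.8 ztop 155.4
   -60 78 x 619.5 ztop 155.4
   -50 43 x 621.0 ztop 155.6
 post low 582 [623.8   1.2  84. ] 618.9196252476903
 post up 916 [624.6   2.5 268.3] 622.6588783524519 -7.566932778375445 9.724181914105039
 lever top 918 [534.4  25.3 190. ] [554.3  47.9 212.9] [540.1  37.4 207.3]
 lever grip 498 [537.3  28.7 165.1] [546.8  44.6 185. ] [539.9  37.6 175.3]
 prof [(146, 117), (147, 117), (148, 116), (149, 102), (150, 77), (151, 64), (152, 63), (153, 63), (154, 67), (155, 90), (156, 110), (157, 117), (158, 118), (159, 117), (200, 116), (201, 116), (202, 116), (203, 116), (204, 116), (205, 115), (206, 116), (207, 115), (208, 116), (209, 116), (210, 115), (211, 116), (212, 115), (213, 123), (214, 164), (215, 203), (216, 202), (217, 169), (218, 141), (219, 109), (220, 70), (221, 88), (222, 156), (2
[... 636 characters left out ...]
28.4 165.1] [550.   43.7 185. ] [540.3  33.9 175.5]
 prof [(146, 104), (147, 81), (148, 68), (149, 67), (150, 67), (151, 69), (152, 82), (153, 106), (154, 117), (155, 119), (156, 119), (157, 119), (158, 119), (159, 119), (200, 118), (201, 118), (202, 118), (203, 118), (204, 118), (205, 118), (206, 118), (207, 117), (208, 118), (209, 118), (210, 117), (211, 117), (212, 128), (213, 181), (214, 214), (215, 214), (216, 185), (217, 144), (218, 109), (219, 77), (220, 72), (221, 74), (222, 77), (223, 81)]
((316.7240295410156, 177.9713592529297), (83.46601867675781, 48.229644775390625), 7.96960973739624) [array([575.5,  63.1]), array([707.3,  42.3]), array([ 668.5, -184.5]), array([ 537.7, -162.1])]
```

```bash
cat >> h.py <<'E'
YAW=np.radians(-9.75); POST=np.array([633.3,0.8])
def stand(x,y): c,s=np.cos(YAW),np.sin(YAW); return POST+[c*x-s*y,s*x+c*y]
E
python3 - <<'E'
from h import *
for n,x0,rr,cc in(('stC',312,152.25,213.4),('stA',316,149.8,212.6)):
    c=pickle.load(open(n+'.pkl','rb'))
    for r in(rr,cc):
        o,d=ray(c,639-x0,399-r); p=o+d*(624.3-o[0])/d[0]; print(n,p.round(1))
print('saddle',stand(0,-112),'pivot',stand(-23.5,0))
a=np.radians(-94.5); h=np.radians(-99.75)
pick=[457.4,-284.4]
for p,q in(([*pick,220],down(a)),([*pick,127],down(a)),([*stand(0,-180),208],down(h)),([*stand(0,-112),178],down(h))):
    print(np.round(p),bot.ik(p,q))
bot.move_to([*pick,220],down(a)); bot.move_gripper(50)
bot.dwell(.1); c=snap('pk'); print(bot.read_state()['clock'])
bot.servo_line([*pick,127],speed=120)
bot.move_gripper(5,40); s=bot.read_state(); print(s['clock'],s['grip_width'],s['ft_force'],s['grip_force'])
bot.servo_line([*pick,150],speed=80); s=bot.read_state(); print(s['clock'],s['grip_width'],s['ft_force'])
snap('pk2'); t=cam('scene'); cv2.imwrite('pics/chk.png',np.hstack([cv2.rotate(cv2.imread('pics/pk2.png'),cv2.ROTATE_180)[:,120:520],t['image'][100:380,200:600].repeat(1,0) if 0 else cv2.copyMakeBorder(t['image'][100:380,200:600],0,120,0,0,0)]))
E
```

```text
stC [624.3   1.7 232.9]
stC [624.3   2.2 173.1]
stA [624.3  -0.7 232.6]
stA [ 6.243e+02 -4.000e-01  1.730e+02]
saddle [ 614.33285557 -109.58227861] pivot [610.13943261   4.77971334]
[ 457. -284.  220.] None
[ 457. -284.  127.] None
[ 603. -177.  208.] None
[ 614. -110.  178.] NoneTraceback (most recent call last):
  File "<stdin>", line 11, in <module>
rig.MotionError: the arm cannot take that pose within its joint ranges
```

```bash
python3 - <<'E'
from h import *
pick=[457.4,-284.4]
for d in range(-180,180,15):
    h=np.radians(d-9.75);a=h+np.radians(5.25)
    r=[bot.ik(p,q) for p,q in(([*pick,220],down(a)),([*pick,130],down(a)),([*stand(0,-180),208],down(h)),([*stand(0,-112),178],down(h)))]
    print(d,[None if x is None else round(x[5],2) for x in r])
E
```

```text
-180 [np.float64(-2.12), np.float64(-2.12), np.float64(-1.74), np.float64(-1.64)]
-165 [np.float64(-2.38), np.float64(-2.38), np.float64(-2.01), np.float64(-1.9)]
-150 [None, None, np.float64(-2.27), np.float64(-2.16)]
-135 [None, None, np.float64(-2.53), np.float64(-2.42)]
-120 [None, None, None, None]
-105 [None, None, None, None]
-90 [None, None, None, None]
-75 [np.float64(2.33), np.float64(2.33), None, None]
-60 [np.float64(2.07), np.float64(2.07), np.float64(2.44), np.float64(2.55)]
-45 [np.float64(1.81), np.float64(1.81), np.float64(2.18), np.float64(2.29)]
-30 [np.float64(1.55), np.float64(1.55), np.float64(1.92), np.float64(2.03)]
-15 [np.float64(1.29), np.float64(1.29), np.float64(1.66), np.float64(1.77)]
0 [np.float64(1.03), np.float64(1.03), np.float64(1.4), np.float64(1.51)]
15 [np.float64(0.76), np.float64(0.76), np.float64(1.14), np.float64(1.24)]
30 [np.float64(0.5), np.float64(0.5), np.float64(0.87), np.float64(0.98)]
45 [np.float64(0.24), np.float64(0.24), np.float64(0.61), np.float64(0.72)]
60 [np.float64(-0.02), np.float64(-0.02), np.float64(0.35), np.float64(0.46)]
75 [np.float64(-0.28), np.float64(-0.28), np.float64(0.09), np.float64(0.2)]
90 [np.float64(-0.55), np.float64(-0.55), np.float64(-0.17), np.float64(-0.07)]
105 [np.float64(-0.81), np.float64(-0.81), np.float64(-0.43), np.float64(-0.33)]
120 [np.float64(-1.07), np.float64(-1.07), np.float64(-0.7), np.float64(-0.59)]
135 [np.float64(-1.33), np.float64(-1.33), np.float64(-0.96), np.float64(-0.85)]
150 [np.float64(-1.59), np.float64(-1.59), np.float64(-1.22), np.float64(-1.11)]
165 [np.float64(-1.85), np.float64(-1.85), np.float64(-1.48), np.float64(-1.37)]
```

```bash
cat > go.py <<'E'
from h import *
h=np.radians(120-9.75);a=h+np.radians(5.25)
pick=[457.4,-284.4]
bot.move_to([*pick,220],down(a)); bot.move_gripper(50)
bot.servo_line([*pick,130],speed=120)
bot.move_gripper(5,40); s=bot.read_state(); print(s['clock'],s['grip_width'],s['ft_force'],s['grip_force'])
bot.servo_line([*pick,150],speed=80); s=bot.read_state(); print(s['clock'],s['grip_width'],s['ft_force'])
snap('pk2'); t=cam('scene'); pickle.dump(t,open('pk2s.pkl','wb')); cv2.imwrite('pics/chk.png',np.hstack([cv2.rotate(cv2.imread('pics/pk2.png'),cv2.ROTATE_180)[:,120:520],cv2.copyMakeBorder(t['image'][100:380,200:600],0,120,0,0,0)]))
E
python3 go.py
```

```text
8.2333 16.816700234243402 [0.39327378 1.54526406 6.43402011] 39.38848614692688
8.6333 16.75687315052587 [-0.05317202  0.16853034 -3.11316917]
```

View pics/chk.png

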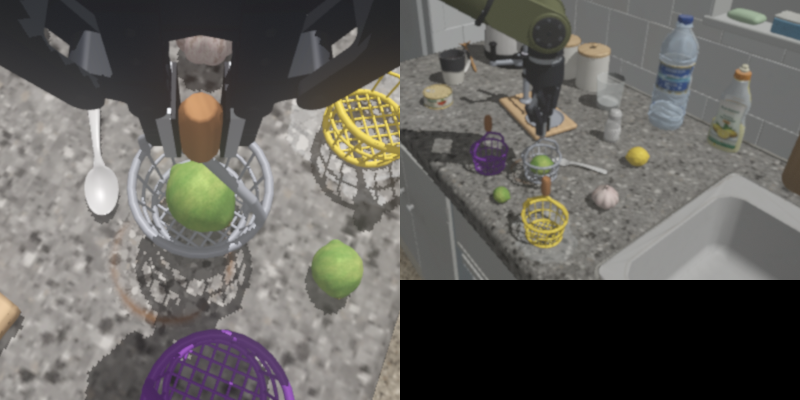

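The basket is held upright with the lime inside, at (200,195) in the left view. Next I'll thread it onto the hook.

```bash
cat > go2.py <<'E'
from h import *
h=np.radians(120-9.75)
bot.servo_line([457.4,-284.4,211],speed=150)
bot.servo_line([*stand(0,-190),211],down(h),speed=150)
bot.servo_line([*stand(0,-112),211],speed=110); s=bot.read_state(); print(s['clock'],s['ee_pos'],s['ft_force'],s['grip_width'])
t=cam('scene'); w=snap('hg')
cv2.imwrite('pics/hg2.png',np.hstack([cv2.rotate(w['image'],cv2.ROTATE_180)[:,120:520],cv2.resize(t['image'][80:240,255:415],(400,400),interpolation=cv2.INTER_CUBIC)]))
E
python3 go2.py
```

```text
11.4583 [ 614.26640416 -110.00866271  210.98071805] [-0.65199889 -0.17445806 -3.24946881] 16.755090296407364
```

View pics/hg2.png

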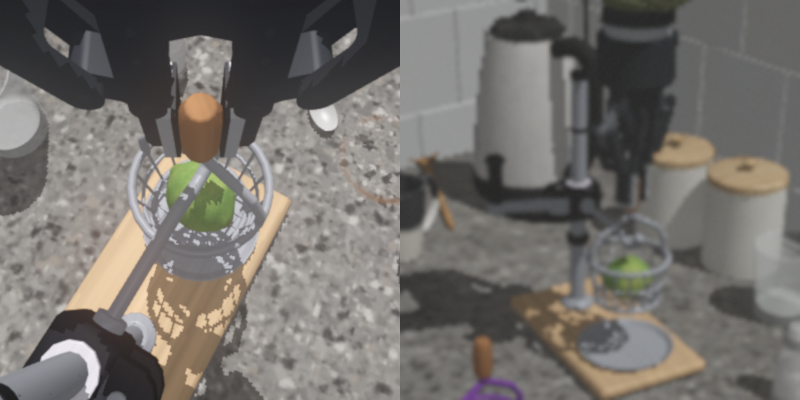

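The wrist view shows the hook wire running from the clamp through the arch, ending under the handle at about (205,165). I'll lower it and release.

```bash
cat > go3.py <<'E'
from h import *
p=list(stand(0,-112))
r=bot.servo_line([*p,180],speed=40,until_force=2.0); s=bot.read_state(); print(r,s['clock'],s['ee_pos'],s['ft_force'])
z=s['ee_pos'][2]
if r: bot.servo_line([*p,z-2],speed=30); print(bot.read_state()['ft_force'])
bot.move_gripper(40); s=bot.read_state(); print(s['clock'],s['ft_force'])
bot.servo_line([*p,z+55],speed=150)
# go over lever for viewing
t=cam('scene'); w=snap('rl'); print(bot.read_state()['clock'])
cv2.imwrite('pics/rl2.png',np.hstack([cv2.rotate(w['image'],cv2.ROTATE_180)[:,120:520],cv2.resize(t['image'][80:240,255:415],(400,400),interpolation=cv2.INTER_CUBIC)]))
P=cloud(w);ok=w['depth']>0
m=ok&(P[...,2]>120)&(P[...,2]<200)&(np.hypot(P[...,0]-POST[0],P[...,1]-POST[1])<14)&(np.hypot(P[...,0]-POST[0],P[...,1]-POST[1])>10.5)
print('rim z',m.sum(),np.percentile(P[m][:,2],[50,90]) if m.any() else '')
E
python3 go3.py
```

```text
False 12.4833 [ 614.41303033 -109.57502446  180.19162588] [ 0.76298564 -0.18979256 -3.11071786]
12.8333 [ 0.26107229  0.18512567 -0.12795941]
13.45
rim z 684 [153.15337732 154.19975892]
```

View pics/rl2.png

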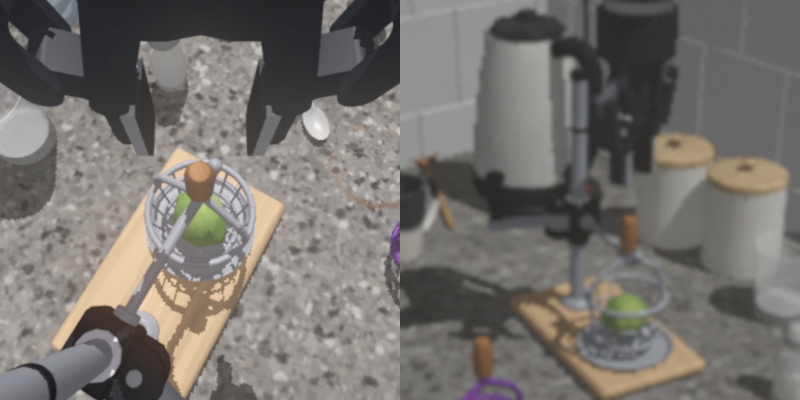

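The basket hangs on the hook: handle at (200,180) left, grip upright at (630,232) right, lime inside. The clamp has settled on the bumper with its rim at about 154, as it should. Next is the lever: I'll look from above, then grasp.

```bash
cat > go4.py <<'E'
from h import *
piv=np.array(stand(-23.5,0))
def g(th): a=YAW+np.pi/2+th; return piv+70*np.array([np.cos(a),np.sin(a)]), a
xy,a=g(1.284); print(xy,np.degrees(a))
for th,z in((1.284,164),(1.284,243),(.6,243),(0,243),(-.05,243)):
    q,b=g(th); k=bot.ik([*q,z],down(b)); print(th,None if k is None else np.round(k,2))
bot.servo_line([500,-60,260],speed=200)
bot.move_to([*xy,250],down(a)); bot.move_gripper(50); bot.dwell(.15)
w=snap('lv'); P=cloud(w); ok=w['depth']>0
m=ok&(P[...,2]>186)&(P[...,2]<205)&(np.hypot(P[...,0]-xy[0],P[...,1]-xy[1])<40)
q=P[m]; print('mush',m.sum(),np.percentile(q,[2,98],axis=0).round(1),q.mean(0).round(1))
r=np.hypot(P[...,0]-POST[0],P[...,1]-POST[1]); m=ok&(P[...,2]>120)&(P[...,2]<200)&(r<14)&(r>10.5); print('rim',m.sum(),np.percentile(P[m][:,2],[50,90]) if m.any() else '')
print(bot.read_state()['clock'])
E
python3 go4.py
```

```text
[547.32175872  35.66562999] 153.8177808947977
1.284 [-0.    0.38  1.62 -0.    1.14 -1.12]
1.284 [-0.    0.3   1.53 -0.    1.3  -1.12]
0.6 [ 0.05  0.38  1.43 -0.    1.33 -0.38]
0 [ 0.06  0.48  1.29 -0.    1.37  0.23]
-0.05 [ 0.06  0.48  1.28 -0.    1.37  0.28]
mush 1201 [[536.1  27.1 186.9]
 [555.7  46.9 193.2]] [545.2  37.4 190.6]
rim 380 [153.36843396 175.31315243]
15.2917
```

```bash
cat > go5.py <<'E'
from h import *
g=np.array([546.1,36.8]); a=np.radians(153.6)
s0=bot.read_state()
bot.servo_line([*g,164],down(a),speed=120); s=bot.read_state(); print(s['ft_force']-np.array(s0['ft_force']))
bot.move_gripper(5,80); s=bot.read_state(); print(s['clock'],s['ee_pos'],s['grip_width'],s['ft_force'])
w0=snap('lift0')
bot.servo_line([*g,164+78.5],speed=60); bot.dwell(.3); s=bot.read_state(); print(s['clock'],s['ee_pos'],s['grip_width'],s['ft_force'],s['grip_force'])
w=snap('lift'); t=cam('scene'); pickle.dump(t,open('lifts.pkl','wb'))
for n,c in(('lift0',w0),('lift',w)):
    P=cloud(c);ok=c['depth']>0;r=np.hypot(P[...,0]-POST[0],P[...,1]-POST[1]); m=ok&(P[...,2]>120)&(P[...,2]<260)&(r<14)&(r>10.5); print(n,m.sum(),np.percentile(P[m][:,2],[10,25,50,75,90]).round(1) if m.any() else '')
I=cv2.rotate(w['image'],cv2.ROTATE_180); u,v=proj(w,[624,1,232]); u,v=int(639-u),int(399-v); print(u,v)
u=np.clip(u,60,579);v=np.clip(v,60,339)
cv2.imwrite('pics/lf2.png',np.hstack([cv2.resize(I[v-60:v+60,u-60:u+60],(400,400),interpolation=cv2.INTER_CUBIC),cv2.resize(t['image'][90:190,277:377],(400,400),interpolation=cv2.INTER_CUBIC)]))
E
python3 go5.py
```

```text
[0.00267972 1.15731935 0.58925789]
16.5833 [546.25117915  36.85716549 164.49470803] 15.772595308451647 [-1.18426784  0.84811475  4.29665125]
18.3917 [546.11751204  36.54813295 241.68833956] 15.73345493085607 [ 5.96091869 -1.58851811 -7.10950315] 78.51269087550463
lift0 0 
lift 0 
312 -34
```

View pics/lf2.png

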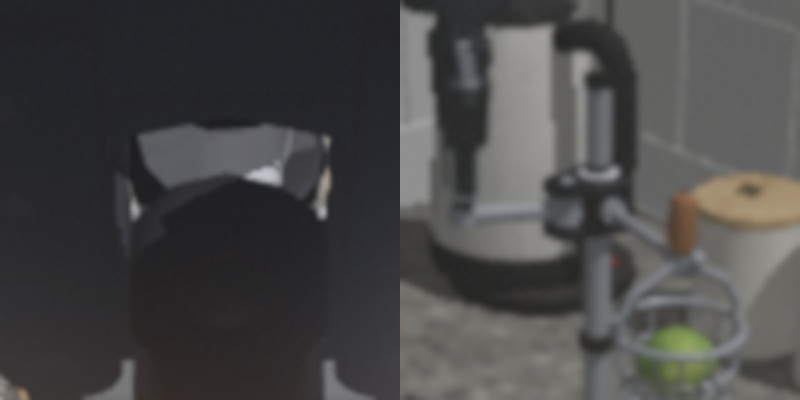

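The scene crop shows the clamp raised, with its silver rim at (602,175) almost covering the ring. The basket and lime are still hanging at (685,350). Now I'll measure this numerically.

```bash
python3 - <<'E'
from h import *
S0=pickle.load(open('scene0.pkl','rb'));S1=pickle.load(open('pk2s.pkl','rb'));S=pickle.load(open('lifts.pkl','rb'));T0=pickle.load(open('top0.pkl','rb')); T=cam('top')
for n,c in(('scene0',S0),('pk2s',S1),('lifted',S),('top0',T0),('topL',T)):
    P=cloud(c);r=np.hypot(P[...,0]-POST[0],P[...,1]-POST[1]); m=(c['depth']>0)&(P[...,2]>120)&(P[...,2]<260)&(r<14.5)&(r>10.5); print(n,m.sum(),np.percentile(P[m][:,2],[10,25,50,75,90]).round(1) if m.any() else '')
for c in(S0,S):
    g=cv2.cvtColor(c['image'],cv2.COLOR_BGR2GRAY).astype(int); print([(v,g[v,324:331].tolist()) for v in range(124,140)])
f=np.array([-27.1,-848.9])-POST; f=POST+9*f/np.linalg.norm(f)
for z in(154,173,228,230,232.7,235.2): print(z,proj(S,[*f,z]).round(2))
print(bot.read_state()['ft_force'])
E
```

```text
scene0 63 [171.8 180.8 210.7 233.7 252.2]
pk2s 23 [135.2 172.3 175.5 185.7 194.5]
lifted 85 [133.  153.7 191.2 238.1 249.7]
top0 49 [171.5 172.3 173.7 175.9 219.5]
topL 42 [228.8 229.6 230.3 231.8 233.8]
[(124, [91, 90, 99, 108, 109, 95, 68]), (125, [91, 91, 99, 107, 109, 95, 68]), (126, [90, 90, 99, 107, 110, 95, 69]), (127, [92, 90, 99, 108, 109, 94, 66]), (128, [91, 90, 99, 109, 109, 94, 64]), (129, [90, 90, 100, 108, 109, 92, 63]), (130, [85, 87, 96, 103, 103, 85, 59]), (131, [72, 75, 83, 87, 86, 71, 54]), (132, [68, 62, 67, 70, 73, 66, 53]), (133, [77, 72, 79, 85, 88, 79, 59]), (134, [89, 87, 95, 104, 105, 90, 63]), (135, [91, 91, 100, 109, 110, 93, 65]), (136, [91, 91, 100, 108, 110, 93, 63]), (137, [91, 90, 99, 108, 109, 93, 62]), (138, [90, 91, 99, 108, 109, 93, 62]), (139, [88, 90, 100, 109, 109, 92, 62])]
[(124, [90, 89, 98, 107, 109, 95, 67]), (125, [90, 89, 97, 107, 109, 94, 65]), (126, [90, 89, 98, 108, 109, 94, 66]), (127, [90, 88, 99, 107, 109, 94, 65]), (128, [91, 90, 98, 108, 109, 93, 63]), (129, [90, 88, 98, 107, 108, 91, 62]), (130, [83, 86, 95, 103, 103, 88, 66]), (131, [72, 74, 82, 89, 92, 97, 99]), (132, [85, 78, 79, 87, 104, 130, 138]), (133, [118, 114, 114, 122, 135, 151, 150]), (134, [116, 120, 122, 128, 133, 136, 125]), (135, [80, 85, 90, 93, 94, 92, 81]), (136, [53, 56, 63, 64, 63, 60, 58]), (137, [49, 49, 53, 53, 51, 51, 49]), (138, [44, 44, 46, 47, 50, 55, 56]), (139, [42, 43, 45, 50, 64, 81, 84])]
154 [326.58 159.94]
173 [326.64 153.59]
228 [326.84 134.62]
230 [326.84 133.91]
232.7 [326.85 132.95]
235.2 [326.86 132.06]
[ 5.3110125  -1.00197629 -6.47820215]
```

```bash
cat > fit.py <<'E'
from h import *
from scipy.optimize import least_squares
from scipy.special import erf
S0=pickle.load(open('scene0.pkl','rb'))
v=np.arange(122,138.); E=lambda e,s:.5*(1+erf((v-e)/s/2**.5))
def ana(S):
    for u in(326,327,328):
        g0=S0['image'][122:138,u].mean(1);g=S['image'][122:138,u].mean(1)
        f0=lambda p:p[0]+p[1]*(E(p[2]-.89,p[3])-E(p[2]+.89,p[3]))-g0
        p=least_squares(f0,[100,-50,132,.7]).x
        f=lambda q:p[0]+p[1]*E(p[2]-.89,p[3])+(q[1]-p[0]-p[1])*E(q[0],p[3])+(q[3]-q[1])*E(q[2],p[3])-g
        r=least_squares(f,[132.3,140,135,45],bounds=([130,100,133,30],[136,230,138,70])); q=r.x
        print(u,p.round(2),q.round(2),'cost',r.cost.round(1),'need up mm',((q[0]-p[2])*2.78).round(2))
if __name__=='__main__': ana(pickle.load(open('lifts.pkl','rb')))
E
python3 fit.py
```

```text
326 [ 99.72 -42.57 132.08   0.75] [132.56 135.78 134.9   54.77] cost 16.9 need up mm 1.33
327 [108.64 -51.08 132.03   0.77] [132.45 142.82 134.89  55.29] cost 9.7 need up mm 1.16
328 [110.17 -51.89 131.93   0.86] [132.17 152.3  134.86  52.03] cost 8.4 need up mm 0.64
```

```bash
python3 - <<'E'
from h import *
import fit
bot.servo_line([546.1,36.8,243.9],speed=20); bot.dwell(.4)
s=bot.read_state(); print(s['clock'],s['ee_pos'],s['ft_force'])
S=cam('scene'); pickle.dump(S,open('lift2.pkl','wb')); fit.ana(S)
T=cam('top');T0=pickle.load(open('top0.pkl','rb'))
for c,z in((T0,173),(T,232.7)):
    P=cloud(c);r=np.hypot(P[...,0]-POST[0],P[...,1]-POST[1]); m=(abs(P[...,2]-z)<6)&(r<18); print(m.sum(),np.percentile(P[m][:,2],[25,50,75]).round(1))
E
```

```text
19.1917 [546.12867139  36.55288221 243.07719004] [ 5.40013179 -1.91167831 -7.82456458]
326 [ 99.72 -42.57 132.08   0.75] [132.35 129.9  134.8   51.96] cost 14.8 need up mm 0.75
327 [108.64 -51.08 132.03   0.77] [132.2  132.67 134.8   51.87] cost 11.7 need up mm 0.46
328 [110.17 -51.89 131.93   0.86] [131.82 130.81 134.67  50.5 ] cost 6.8 need up mm -0.31
103 [171.3 172.5 174.3]
109 [229.5 231.  232.8]
```

The scene fit and the arm's travel agree within about 0.3 mm. Now the swing, holding the height and correcting for sag at each step.

```bash
cat > go6.py <<'E'
from h import *
piv=np.array([609.6,5.1]); zt=243.25; zc=243.9+.15; zc0=zc
a0=YAW+np.pi/2
for th in np.r_[np.linspace(1.17,.6,6),np.linspace(.5,0,9)]:
    a=a0+th; p=piv+70*np.array([np.cos(a),np.sin(a)])
    bot.servo_line([*p,zc],down(a),speed=60)
    s=bot.read_state(); e=np.array(s['ee_pos']); f=np.array(s['ft_force']); d=e[:2]-piv
    tang=f[:2]@[-np.sin(a),np.cos(a)]; rad=f[:2]@[np.cos(a),np.sin(a)]
    thm=np.arctan2(d[1],d[0])-a0
    print(f"{s['clock']:.2f} th {th:.2f} meas {thm:.3f} r {np.hypot(*d):.1f} z {e[2]:.2f} tang {tang:.1f} rad {rad:.1f} fz {f[2]:.1f} w {s['grip_width']:.1f}")
    zc=np.clip(zc+.7*(zt-e[2]),zc0-1,zc0+1.5)
    if abs(tang)>25 or abs(rad)>30: print('stop');break
S=cam('scene'); pickle.dump(S,open('cl.pkl','wb'))
E
python3 go6.py; python3 -c "
import fit,pickle
fit.ana(pickle.load(open('cl.pkl','rb')))"
```

```text
19.57 th 1.17 meas 1.170 r 70.5 z 243.25 tang -0.7 rad 4.0 fz -6.2 w 16.1
19.85 th 1.06 meas 1.059 r 70.5 z 243.42 tang -0.2 rad 6.2 fz -7.4 w 16.0
20.13 th 0.94 meas 0.945 r 70.4 z 243.46 tang -1.2 rad 6.9 fz -6.6 w 15.8
20.42 th 0.83 meas 0.831 r 70.4 z 243.44 tang -0.7 rad 7.7 fz -5.5 w 16.1
20.70 th 0.71 meas 0.716 r 70.4 z 243.41 tang -0.4 rad 7.7 fz -3.2 w 15.6
20.98 th 0.60 meas 0.601 r 70.4 z 243.40 tang 0.4 rad 8.6 fz -5.6 w 15.9
21.25 th 0.50 meas 0.501 r 70.4 z 243.36 tang 0.5 rad 7.1 fz -3.7 w 15.6
21.50 th 0.44 meas 0.439 r 70.4 z 243.36 tang 0.6 rad 8.2 fz -3.4 w 15.7
21.75 th 0.38 meas 0.376 r 70.4 z 243.34 tang 1.6 rad 8.2 fz -3.5 w 15.7
22.00 th 0.31 meas 0.314 r 70.4 z 243.32 tang 2.2 rad 8.1 fz -3.3 w 15.6
22.25 th 0.25 meas 0.251 r 70.4 z 243.32 tang 2.1 rad 8.2 fz -2.4 w 16.0
22.50 th 0.19 meas 0.188 r 70.3 z 243.31 tang 2.2 rad 7.2 fz -2.7 w 15.6
22.75 th 0.12 meas 0.125 r 70.3 z 243.31 tang 1.9 rad 7.3 fz -3.7 w 15.5
23.00 th 0.06 meas 0.063 r 70.3 z 243.28 tang 1.8 rad 8.8 fz -2.9 w 15.7
23.25 th 0.00 meas 0.007 r 70.3 z 243.26 tang 7.7 rad 6.5 fz -1.7 w 15.7
326 [ 99.72 -42.57 132.08   0.75] [132.34 129.59 134.81  52.29] cost 9.8 need up mm 0.72
327 [108.64 -51.08 132.03   0.77] [132.16 132.69 134.81  51.96] cost 7.1 need up mm 0.37
328 [110.17 -51.89 131.93   0.86] [131.8  131.31 134.7   48.91] cost 2.7 need up mm -0.38
```

Height held. Now I'll push in small steps until the stop is felt.

```bash
cat > go7.py <<'E'
from h import *
import fit
piv=np.array([609.6,5.1]); a0=YAW+np.pi/2; zc=bot.read_state()['ee_pos'][2]+.7
for th in -np.arange(.01,.13,.01):
    a=a0+th; p=piv+70*np.array([np.cos(a),np.sin(a)])
    bot.servo_line([*p,zc],down(a),speed=20); bot.dwell(.1)
    s=bot.read_state(); e=np.array(s['ee_pos']); f=np.array(s['ft_force']); d=e[:2]-piv
    tang=f[:2]@[-np.sin(a),np.cos(a)]
    print(f"{s['clock']:.2f} th {th:.2f} meas {np.arctan2(d[1],d[0])-a0:.3f} z {e[2]:.2f} tang {tang:.1f} f {f.round(1)} w {s['grip_width']:.1f}")
    if abs(tang)>20: break
t=cam('scene'); fit.ana(t); T=cam('top')
cv2.imwrite('pics/fin.png',np.hstack([cv2.resize(T['image'][130:230,250:350],(400,400),interpolation=cv2.INTER_CUBIC),cv2.resize(t['image'][90:190,277:377],(400,400),interpolation=cv2.INTER_CUBIC)]))
E
python3 go7.py
```

```text
23.65 th -0.01 meas 0.004 z 243.45 tang 9.8 f [-8.6  7.5 -6.3] w 15.8
24.00 th -0.02 meas -0.001 z 243.38 tang 13.1 f [-11.9   7.9  -4. ] w 16.0
24.35 th -0.03 meas -0.005 z 243.34 tang 17.2 f [-15.9   8.1  -3. ] w 15.9
24.70 th -0.04 meas -0.009 z 243.32 tang 23.8 f [-22.5   8.7  -2.3] w 15.8
326 [ 99.72 -42.57 132.08   0.75] [132.33 128.58 134.86  51.28] cost 12.3 need up mm 0.69
327 [108.64 -51.08 132.03   0.77] [132.19 132.3  134.83  51.01] cost 7.5 need up mm 0.43
328 [110.17 -51.89 131.93   0.86] [131.83 132.09 134.67  48.08] cost 3.7 need up mm -0.29
```

View pics/fin.png

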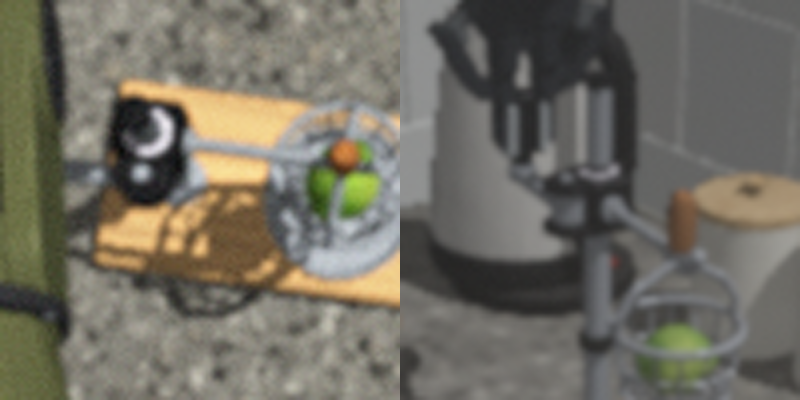

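The force climbs steeply with almost no movement, so the lever is against its stop, pointing along the stand's +y at (85,170) in the top crop. The rim is level with the ring, and the basket and lime hang at (345,180). I'm still holding the grip, so I'll hand in.

```bash
python3 -c "
from rig import bot
print(bot.finish_job())"
```

```text
the job is handed in; nothing more can be done
None
```

The job is handed in at about 25 s: the basket hangs on the hook with the lime in it, the clamp's top edge is level with the mark ring to within about 0.5 mm by my measurements, the lever is closed against its stop, and the gripper still holds its grip.

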